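# Screw the levelling foot of a rocking machine base

## Task

The small blue machine base rocks because its one screw foot is too short. Turn the orange knob above that foot clockwise until the base stands level and firm on all four feet (the knob's steel collar then sits down on the blue plate), then let go. Leave the base where it stands and do not knock over the brown dropper bottle.

Things in the scene. Friction and masses are not known exactly. Their poses are not given: they have to be found in the camera images.
- machine_base: Loose base, 1.5 to 2.4 kg: blue square plate 170 x 170 mm, top 50 mm above the bench, on it a round aluminium table 132 mm wide (top 57 mm). Feet at x, y = +-67 mm: three fixed ones under steel caps (top 55 mm), and at x = y = +67 mm the screw foot with the orange knob. Origin: centre, at bench level when level; z up. Starts at any yaw, tilted 2 to 5 degrees down at the screw foot.
- screw_grip (a point): Middle of the orange knob's grip, on the screw's axis: an upright bar 48 mm long (along this point's x), 14 mm thick (y), top 14 mm above this point, underside 18 mm below. The foot rests on the bench, so this point stays about 84 mm above it while the plate's corner rises 6 mm per radian of turn; the knob comes upright, its grip shifting up to 8 mm sideways. Light friction, 0.06 N m.
- screw (a joint): Angle of the orange knob relative to the base, rad; grows when turned clockwise seen from above. Starts between -1.25 and -0.75; at 0 the screw foot is level with the other three; at +0.15 the collar meets the plate and it goes no further.
- oil_dropper: Loose bystander: brown glass dropper bottle with black top, 33 mm across, 102 mm high, standing upright on the bench. Origin: centre of its underside; z up.

How it is judged:
By the outcome, as a careful person would: the job done as asked, in the order asked, and still so for the second after the job is handed in, with the robot touching nothing.
It also fails if it takes over 35 s, if anything falls off the work surface, if the arm or the gripper's body presses on something with over 40 N, if the wrist force passes 120 N, or if a joint passes its speed limit or range.

## Robot

A 7-joint arm with a two-finger parallel gripper is mounted at the origin on a cart in front of the work surface, level with it; the furniture and walls round the work are solid. World frame = base frame: x ahead of the robot, y to its left, z up, the work surface at z = 0. Lengths are in m, angles in degrees, forces in N, time in s.
With the tool pointing down it reaches from about 0.4 to 0.75 m from the base axis. Payload 19.5 kg.
Tool frame: the origin (TCP) lies midway between the tips of the shut fingers; the grasp point (between the pads) lies arm.grip_point_offset behind it (arm.grip_point_offset is the distance from the TCP to the grasp point, in m); z points along the fingers, y is the line along which they close (so a half turn about z gives the same grasp; the last joint's range is limited). The gripper opens to 85 mm and grips with 20 to 120 N. Pads are 22 mm wide; open, the fingers measure 114 mm over their backs; the gripper's body (76 mm by 85 mm) begins 54 mm behind the grasp point. The pads swing forward as they close: fully open they stand 13 mm farther back than shut.
Start: joints at [61.324, 40.479, -1.581, 85.061, 1.261, 54.483, -4.326], TCP at [0.255, -0.516, 0.231] pointing down, gripper open.
Joint ranges: [-155.06, 155.06], [-18.47, 123.98], [-90, 86.84], [0, 140.48], [-83.41, 263.41], [0, 116], [-161.91, 161.91]. Speed limits (degrees/s): [108.29, 108.29, 147.25, 147.25, 172.46, 172.46, 172.46].

## Interface

Orientations are given as a 3x3 rotation matrix whose columns are the frame's x, y, z axes.
In Python, from rig import arm gives the robot as it stands.
- The arm moves only by the tool arm_command, never from a script. Its argument "moves" is a list of rows, each a list of 4 numbers: the shift along the tool's x, y, z in cm, then the turn about the tool's z in rad. A call has 1 to 20 rows; each row shifts and turns the commanded pose from where the row before left it, along the tool's axes as they then stand; what a row does not reach is not made up. A row lasts 1/12 s, in which the tool goes at most 41.7 mm and 7.16 degrees, less where a joint would pass 70% of its speed; a pose out of reach is approached as far as the arm can. A call with a gripper value outside its range is refused whole. "gripper" is the finger opening in cm, from 0 to 8.54, set as the call begins (left out, the last holds). The fingers move at their own pace and stop on an object; the grip force is fixed at half the most. Time passes only in rows, so rows that do not move let the fingers close. It gives the time, the measured TCP pose, the force, the opening and the grip force at its end, in the units of the state.
- arm.observe(): the state, without advancing time (a new reading comes with each control period).
- arm.snapshot(name): name is "side" or "top"; returns the picture (400x640x3 uint8, red, green, blue); there is no depth.
- arm.get_calibration(name): a dict with "fovy" (degrees; the focal length in pixels is half the picture's height over the tangent of half this angle, whatever the lens; pixels are square), "cx", "cy" (the principal point, pixels), "xyz" and "attitude" of the camera in the world. Camera axes: x right, y down, z forward; pixel columns grow to the right and rows downward; lengths in m; the calibration is good to about 2 mm. A picture is of the moment at which its call begins. get_calibration takes no time and is no camera call.
- arm.close_job(): hands the job in; it is judged then, once.
The state is a dict: "time": time; "qpos": joint angles; "dq": joint speeds; "joint_efforts": joint torques, N m; "ee_pos": TCP position; "tcp_rot": TCP orientation; "contact_force": force on the tool from outside, world axes, zero at the start; "moment": the same for the moment, N m; "opening": finger opening in m; "gripper_force": force on a finger pad.
Only numpy, scipy, OpenCV 4.12 (cv2) and the standard library are available. Lean on these libraries where they do the work, as an engineer would, in place of code of your own. Each camera call takes 0.05 s, during which the arm holds its last target. There are 200 camera calls.

## Working session

There is one attempt and no reset: what is moved stays moved. The work goes in short steps, Python scripts to look and compute and a tool call to move; the robot and the scene stay as the last step left them, time stands still between calls to the robot, and variables do not carry over. Pictures are saved under pics/ and viewed, at most 10 in all, crops included, and the job is handed in when it is done.

Besides the shell and the picture viewer there is one more tool, called after "Request:" as name(argument=value, ...), one argument or row to a line, values as JSON. arm_command: Moves the arm, as the interface text tells. Its arguments: {"type":"object","properties":{"moves":{"type":"array"},"gripper":{"type":"number"}},"required":["moves"]}

```bash
mkdir -p pics; cat > h.py <<'E'
import numpy as np, cv2
from rig import arm
def snap(n,f):
    im=np.asarray(arm.snapshot(n)); cv2.imwrite('pics/'+f,im[:,:,::-1]); return im
def ray(n,u,v):
    c=arm.get_calibration(n); f=200/np.tan(np.radians(c['fovy'])/2)
    R=np.array(c['attitude']); d=R@np.array([(u-c['cx'])/f,(v-c['cy'])/f,1]); return np.array(c['xyz']),d
def onz(n,u,v,z):
    o,d=ray(n,u,v); return o+d*(z-o[2])/d[2]
def proj(n,p):
    c=arm.get_calibration(n); f=200/np.tan(np.radians(c['fovy'])/2)
    q=np.array(c['attitude']).T@(np.array(p)-c['xyz']); return q[:2]/q[2]*f+[c['cx'],c['cy']]
E
python3 - <<'E'
from h import *
a=snap('top','t0.png');b=snap('side','s0.png')
for n in('top','side'):print(arm.get_calibration(n))
s=arm.observe();print(s,arm.grip_point_offset)
E
```

```text
{'fovy': 47.0244287203176, 'cx': 322.6177095327502, 'cy': 199.76647586670748, 'xyz': array([0.31512176, 0.14824515, 1.14300751]), 'attitude': array([[-0.01047866, -0.98338698,  0.18121875],
       [-0.99980786,  0.01330614,  0.0143939 ],
       [-0.01656609, -0.1810331 , -0.98333747]])}
{'fovy': 55.431162517805575, 'cx': 318.6019859368521, 'cy': 196.20062601592932, 'xyz': array([0.28829818, 0.81678161, 0.54315439]), 'attitude': array([[-0.93601384, -0.20736002,  0.28439395],
       [-0.35143091,  0.50619866, -0.78756538],
       [ 0.01934974, -0.83711692, -0.54668167]])}
{'time': 0.1, 'qpos': array([61.32312565, 40.50833526, -1.58316974, 85.07982746,  1.25862726,
       54.4838155 , -4.32834373]), 'dq': array([-0.00971619, -0.04082097,  0.01427115, -0.12339603, -0.06751876,
        0.21263924, -0.01805848]), 'joint_efforts': array([ 2.20076035e-03, -8.84297705e+01,  1.23676423e+00, -2.36457467e+01,
        1.71363680e-02,  4.99656904e-03,  1.13185031e-04]), 'ee_pos': array([ 0.2545675 , -0.51532208,  0.23090215]), 'tcp_rot': array([[ 8.96605515e-01,  4.42829964e-01, -4.16714434e-04],
       [ 4.42830160e-01, -8.96605102e-01,  8.60194637e-04],
       [ 7.29167224e-06, -9.55788975e-04, -9.99999543e-01]]), 'contact_force': array([ 0.21150246, -0.77634479, -0.18811587]), 'moment': array([ 0.00201141,  0.02616532, -0.04300922]), 'gripper_force': 0.0, 'opening': 0.08559989420187886} 0.0187
```

View pics/t0.png

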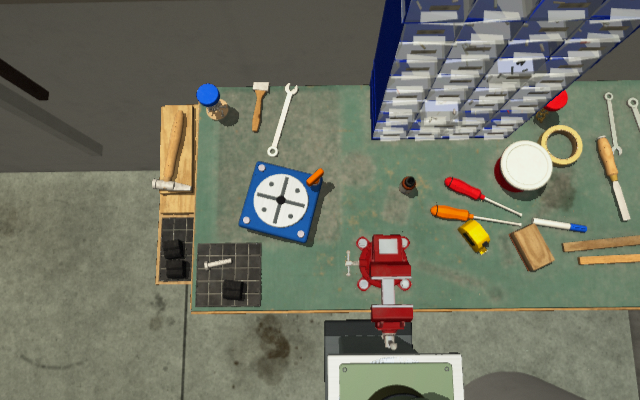

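View pics/s0.png

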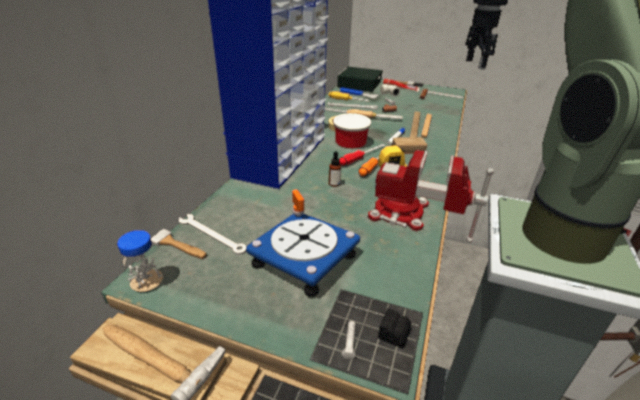

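The top view shows the base at about (280,200), the orange knob at (315,176), the bottle at (409,185) and the vise at (390,265). The tall cabinet is behind, at the upper right. In the side view the knob is at (298,202).

```bash
cat >> h.py <<'E'
def orange(im,box):
    h=cv2.cvtColor(im,cv2.COLOR_RGB2HSV); m=cv2.inRange(h,(5,170,90),(20,255,255))
    k=np.zeros_like(m); x0,y0,x1,y1=box; k[y0:y1,x0:x1]=m[y0:y1,x0:x1]; return k
E
python3 - <<'E'
from h import *
a=cv2.imread('pics/t0.png')[:,:,::-1].copy();b=cv2.imread('pics/s0.png')[:,:,::-1].copy()
k=orange(a,(295,155,335,200)); p=np.argwhere(k)[:,::-1].astype(np.float32)
print(len(p),p.mean(0),cv2.minAreaRect(p),cv2.boxPoints(cv2.minAreaRect(p)))
ks=orange(b,(280,180,315,220)); q=np.argwhere(ks)[:,::-1].astype(np.float32);print(len(q),q.mean(0),q.min(0),q.max(0))
o,d=ray('top',*p.mean(0));o2,d2=ray('side',*q.mean(0))
t=np.linalg.lstsq(np.c_[d,-d2],o2-o,rcond=None)[0];print('tri',o+d*t[0],o2+d2*t[1])
for z in(.084,.098):print([onz('top',*c,z).round(3) for c in cv2.boxPoints(cv2.minAreaRect(p))])
# base: blue plate
h=cv2.cvtColor(a,cv2.COLOR_RGB2HSV);m=cv2.inRange(h,(100,150,50),(125,255,255));m[:, :230]=0;m[:,340:]=0;m[:150]=0;m[255:]=0
c=max(cv2.findContours(m,0,2)[0],key=cv2.contourArea);r=cv2.minAreaRect(c);print(r);print([onz('top',*x,.047).round(3) for x in cv2.boxPoints(r)],onz('top',*r[0],.047))
print('bottle',onz('top',409,183,.1),'cabinet front/vise',onz('top',372,138,.0),onz('top',388,245,.12),onz('top',390,0,.5))
cv2.imwrite('pics/c.png',np.hstack([cv2.resize(a[150:206,290:346][:,:,::-1],(400,400),interpolation=2),cv2.resize(b[180:230,275:325][:,:,::-1],(400,400),interpolation=2)]))
E
```

```text
133 [314.7519  176.48872] ((315.3241271972656, 177.48963928222656), (9.135003089904785, 21.093551635742188), 48.36646270751953) [[304.4069  181.08275]
 [320.1724  167.06895]
 [326.24136 173.89653]
 [310.47586 187.91032]]
173 [297.51447 200.63005] [293. 190.] [303. 210.]
tri [0.56773722 0.18192913 0.07888236] [0.56648969 0.18160681 0.078576  ]
[array([0.556, 0.206, 0.084]), array([0.589, 0.169, 0.084]), array([0.572, 0.155, 0.084]), array([0.539, 0.192, 0.084])]
[array([0.553, 0.206, 0.098]), array([0.586, 0.168, 0.098]), array([0.569, 0.154, 0.098]), array([0.536, 0.191, 0.098])]
((280.242919921875, 201.56295776367188), (70.16184997558594, 68.29754638671875), 14.534454345703125)
[array([0.456, 0.369, 0.047]), array([0.62 , 0.331, 0.047]), array([0.573, 0.163, 0.047]), array([0.412, 0.206, 0.047])] [0.51406347 0.26716656 0.047     ]
bottle [ 0.54410431 -0.03693369  0.1       ] cabinet front/vise [0.68655834 0.03547101 0.        ] [0.39969924 0.01928949 0.12      ] [0.74541708 0.05046529 0.5       ]
```

View pics/c.png

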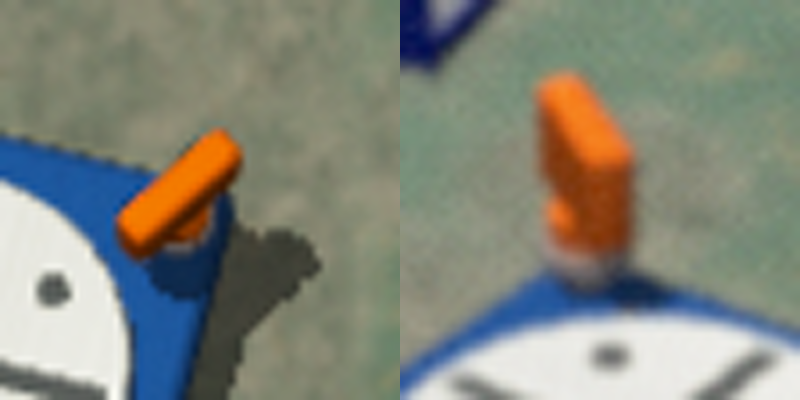

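Request:
arm_command(
  moves=[
    [1.5,-1.2,-1,0],
    [2.9,-2.45,-1,0],
    [2.9,-2.45,-1,0],
    [2.9,-2.45,-1,0],
    [2.9,-2.45,-1,0],
    [2.9,-2.45,0,0],
    [2.9,-2.45,0,0],
    [2.9,-2.45,0,0],
    [2.9,-2.45,0,0],
    [2.9,-2.45,0,0],
    [2.9,-2.45,0,0],
    [2.9,-2.45,0,0],
    [2.9,-2.45,0,0],
    [2.9,-2.45,0,0],
    [2.9,-2.45,0,0],
    [2.9,-2.45,0,0],
    [2.9,-2.45,0,0],
    [2.9,-2.45,0,0],
    [2.9,-2.45,0,0],
    [2.9,-2.45,0,0],
  ],
)

```text
time: 1.77
ee_pos: [0.5509, 0.1652, 0.2812]
tcp_rot: [[0.896, 0.443, -0.0], [0.443, -0.896, -0.0], [-0.0, -0.0, -1.0]]
contact_force: [-0.0, -1.2, 0.3]
opening: 0.0853
gripper_force: 0.0
```

Request:
arm_command(
  moves=[
    [0,0,0,-0.12],
    [0,0,0,-0.12],
    [0,0,0,-0.12],
    [0,0,0,-0.12],
    [0,0,0,-0.12],
    [0,0,0,-0.12],
    [0,0,0,-0.12],
    [0,0,0,-0.12],
    [0,0,0,-0.12],
    [0,0,0,-0.12],
    [0,0,0,-0.12],
    [0,0,0,-0.12],
    [0,0,0,-0.12],
    [0,0,0,-0.12],
    [0,0,0,-0.12],
    [0,0,0,-0.03],
    [0,0,0,0],
    [0,0,0,0],
  ],
)

```text
time: 3.27
ee_pos: [0.5506, 0.1631, 0.2811]
tcp_rot: [[-0.656, 0.754, -0.0], [0.754, 0.656, -0.0], [0.0, -0.0, -1.0]]
contact_force: [-0.0, 0.9, -0.2]
opening: 0.0855
gripper_force: 0.0
```

Request:
arm_command(
  moves=[
    [0.35,1.0,2,0],
    [0.35,1.0,3,0],
    [0,0,3,0],
    [0,0,3,0],
    [0,0,2,0],
    [0,0,1.5,0],
    [0,0,0,0],
    [0,0,0,0],
  ],
)

```text
time: 3.93
ee_pos: [0.561, 0.1818, 0.1364]
tcp_rot: [[-0.657, 0.754, -0.001], [0.754, 0.657, -0.0], [0.0, -0.001, -1.0]]
contact_force: [0.3, 0.6, 0.6]
opening: 0.0854
gripper_force: 0.0
```

```bash
python3 - <<'E'
from h import *
a=snap('top','t1.png');b=snap('side','s1.png')
s=arm.observe();p=s['ee_pos'];print(p,s['qpos'].round(0))
print(proj('top',p),proj('side',p))
u,v=280,150;cv2.imwrite('pics/c1.png',np.hstack([cv2.resize(a[130:230,265:365][:,:,::-1],(400,400),interpolation=2),cv2.resize(b[140:240,250:350][:,:,::-1],(400,400),interpolation=2)]))
E
```

```text
[0.56152241 0.18196033 0.13746939] [ -9.  50. -25.  88.  26.  48.  -3.]
[313.88859911 173.16811079] [299.31813954 177.91681253]
```

View pics/c1.png

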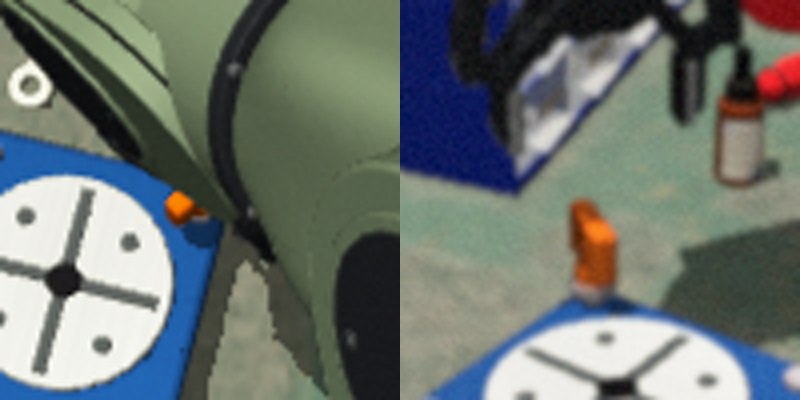

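The side crop shows the open fingers straddling the knob, centred over it at about (298,201), and the bottle is well clear. Next I descend and close loosely.

Request:
arm_command(
  moves=[
    [0,0,2,0],
    [0,0,2,0],
    [0,0,1.5,0],
    [0,0,1.2,0],
    [0,0,0,0],
    [0,0,0,0],
  ],
)

```text
time: 4.53
ee_pos: [0.5613, 0.1819, 0.0699]
tcp_rot: [[-0.658, 0.753, 0.0], [0.753, 0.658, 0.0], [-0.0, 0.0, -1.0]]
contact_force: [-0.1, 0.3, 0.7]
opening: 0.0853
gripper_force: 0.0
```

Request:
arm_command(
  moves=[
    [0,0,0,0],
    [0,0,0,0],
    [0,0,0,0],
    [0,0,0,0],
    [0,0,0,0],
    [0,0,0,0],
    [0,0,0,0],
    [0,0,0,0],
    [0,0,0,0],
    [0,0,0,0],
  ],
  gripper=1.9,
)

```text
time: 5.37
ee_pos: [0.5618, 0.1824, 0.0697]
tcp_rot: [[-0.658, 0.753, 0.002], [0.753, 0.658, 0.001], [-0.0, 0.002, -1.0]]
contact_force: [4.0, 3.6, 0.7]
opening: 0.0188
gripper_force: 2.5
```

```bash
python3 - <<'E'
from h import *
b=snap('side','s2.png');s=arm.observe();print(s['ee_pos'],s['contact_force'],s['moment'],s['opening'],s['gripper_force'])
cv2.imwrite('pics/c2.png',cv2.resize(b[140:240,250:350][:,:,::-1],(500,500),interpolation=2))
E
```

```text
[0.56185455 0.1823641  0.06971177] [3.8223154  2.49287621 0.48180035] [ 0.63950331 -0.96815236  0.08080058] 0.019079527357995556 2.5217965990304947
```

View pics/c2.png

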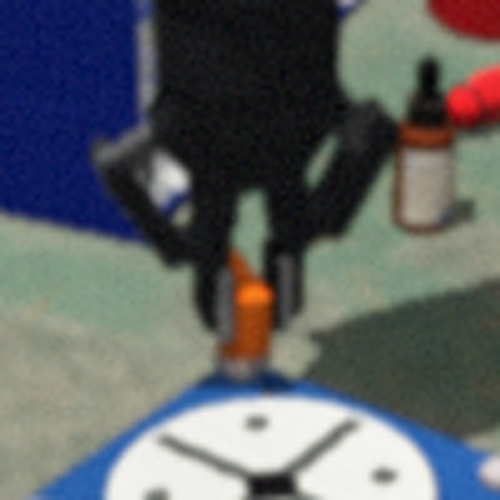

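The fingers straddle the knob, with the lower ones at about (298,198) and light contact on one side. I'll centre by 2 mm and start turning.

Request:
arm_command(
  moves=[
    [0,0.2,0,0],
    [0.03,0,0,0.05],
    [0.04,0,0,0.1],
    [0.04,0,0,0.1],
    [0.04,0,0,0.1],
    [0.04,0,0,0.1],
    [0.04,0,0,0.1],
    [0,0,0,0],
    [0,0,0,0],
  ],
)

```text
time: 6.17
ee_pos: [0.5617, 0.1856, 0.0694]
tcp_rot: [[-0.17, 0.985, 0.001], [0.985, 0.17, 0.001], [0.0, 0.001, -1.0]]
contact_force: [2.6, 3.9, -0.3]
opening: 0.0189
gripper_force: 2.1
```

```bash
python3 - <<'E'
from h import *
b=snap('side','s3.png');s=arm.observe();print(s['ee_pos'],s['contact_force'],s['moment'],s['opening'],s['gripper_force'],s['qpos'][6])
cv2.imwrite('pics/c3.png',cv2.resize(b[140:290,220:370][:,:,::-1],(600,600),interpolation=2))
E
```

```text
[0.5616846  0.18549714 0.06939075] [ 2.87027874  4.66784649 -0.92491188] [ 0.89713682 -0.60650669  0.11890747] 0.01904567446979973 2.1717742597684264 -28.335411222279586
```

View pics/c3.png

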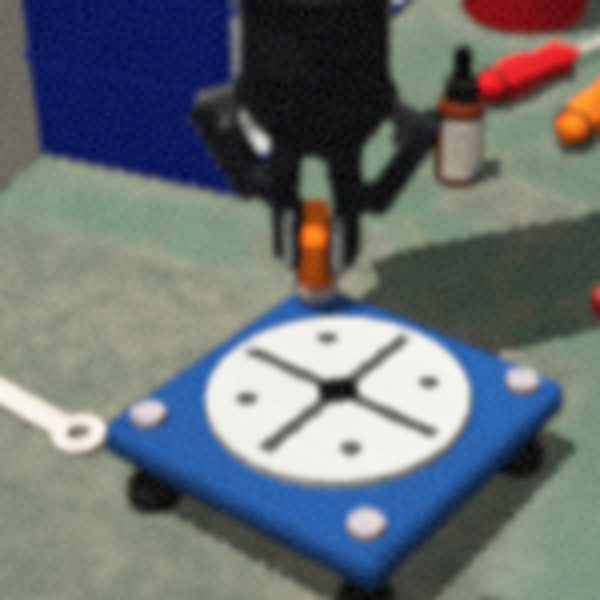

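The knob has followed the fingers (now end-on at about (299,200)), and the base has not moved. Continuing.

Request:
arm_command(
  moves=[
    [0.1,0.1,0,0.1],
    [0.03,-0.02,0,0.1],
    [0.03,-0.02,0,0.1],
    [0.03,-0.03,0,0.1],
    [0.02,-0.03,0,0.1],
    [0,0,0,0],
    [0,0,0,0],
  ],
)

```text
time: 6.8
ee_pos: [0.5615, 0.1873, 0.0693]
tcp_rot: [[0.321, 0.947, 0.0], [0.947, -0.321, -0.0], [-0.0, 0.0, -1.0]]
contact_force: [2.4, 2.1, -0.3]
opening: 0.0192
gripper_force: 1.5
```

```bash
python3 - <<'E'
from h import *
s=arm.observe();print(s['ee_pos'],s['tcp_rot'][:,0],s['contact_force'],s['moment'],s['opening'],s['gripper_force'],s['qpos'][6])
E
```

```text
[0.56151634 0.18727165 0.0693393 ] [ 3.21418865e-01  9.46937111e-01 -1.42957074e-04] [ 2.44874524  2.09041048 -0.34715256] [ 0.35869224 -0.67236558  0.06016928] 0.019209968457693863 1.4654386974871159 -48.40477525931275
```

Request:
arm_command(
  moves=[
    [0.02,-0.03,0,0.06],
    [0.02,-0.03,0,0.06],
    [0.02,-0.03,0,0.06],
    [0,0,0,0.04],
    [0,0,0,0],
    [0,0,0,0],
  ],
)

```text
time: 7.3
ee_pos: [0.5612, 0.1879, 0.0694]
tcp_rot: [[0.521, 0.854, 0.0], [0.854, -0.521, -0.0], [0.0, 0.0, -1.0]]
contact_force: [5.4, -0.1, 0.0]
opening: 0.0191
gripper_force: 2.4
```

```bash
python3 - <<'E'
from h import *
b=snap('side','s4.png')
s=arm.observe();print(s['ee_pos'],s['tcp_rot'][:,0],s['contact_force'],s['moment'],s['opening'],s['gripper_force'],s['qpos'][6])
cv2.imwrite('pics/c4.png',cv2.resize(b[140:290,220:370][:,:,::-1],(600,600),interpolation=2))
E
```

```text
[0.5611238  0.18789454 0.06938206] [5.21399754e-01 8.53312537e-01 1.03465130e-04] [4.94095292 0.35966274 0.79677146] [ 0.0962166  -1.12434257  0.09347678] 0.019208536298690133 2.5835460085363593 -57.13952200984787
```

View pics/c4.png

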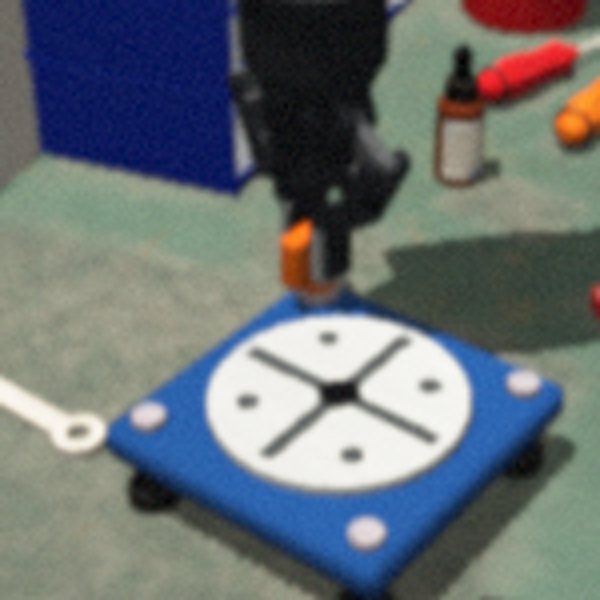

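The near corner is dropping and the table is levelling, with the base otherwise in place. I'll keep turning in small steps until the stop.

Request:
arm_command(
  moves=[
    [0,0.15,0,0.04],
    [0,0,0,0.04],
    [0,0,0,0.02],
    [0,0,0,0],
    [0,0,0,0],
  ],
)

```text
time: 7.77
ee_pos: [0.5619, 0.1875, 0.0693]
tcp_rot: [[0.605, 0.796, -0.001], [0.796, -0.605, 0.0], [-0.0, -0.0, -1.0]]
contact_force: [0.3, 2.8, 2.9]
opening: 0.0189
gripper_force: 5.1
```

```bash
cat > st.py <<'E'
from h import *
s=arm.observe();x=s['tcp_rot'][:,0];print(s['time'],s['ee_pos'].round(4),np.degrees(np.arctan2(x[1],x[0])).round(1),s['contact_force'].round(1),s['moment'].round(2),s['opening'].round(4),s['gripper_force'])
E
python3 st.py
```

```text
Traceback (most recent call last):
  File "st.py", line 2, in <module>
    s=arm.observe();x=s['tcp_rot'][:,0];print(s['time'],s['ee_pos'].round(4),np.degrees(np.arctan2(x[1],x[0])).round(1),s['contact_force'].round(1),s['moment'].round(2),s['opening'].round(4),s['gripper_force'])
                                                                                                                                                                         ^^^^^^^^^^^^^^^^^^
AttributeError: 'float' object has no attribute 'round'
```

Request:
arm_command(
  moves=[
    [0,0,0,0.03],
    [0,0,0,0.03],
    [0,0,0,0],
    [0,0,0,0],
  ],
)

```text
time: 8.1
ee_pos: [0.562, 0.1874, 0.0693]
tcp_rot: [[0.653, 0.757, -0.0], [0.757, -0.653, -0.0], [-0.0, -0.0, -1.0]]
contact_force: [-0.0, 1.1, 4.2]
opening: 0.019
gripper_force: 13.5
```

```bash
python3 st.py
```

```text
Traceback (most recent call last):
  File "st.py", line 2, in <module>
    s=arm.observe();x=s['tcp_rot'][:,0];print(s['time'],s['ee_pos'].round(4),np.degrees(np.arctan2(x[1],x[0])).round(1),s['contact_force'].round(1),s['moment'].round(2),s['opening'].round(4),s['gripper_force'])
                                                                                                                                                                         ^^^^^^^^^^^^^^^^^^
AttributeError: 'float' object has no attribute 'round'
```

```bash
sed -i "s/s\['opening'\].round(4)/s['opening']/" st.py; python3 st.py
```

```text
8.1 [0.562  0.1874 0.0693] 49.2 [-0.   1.1  4.2] [0.38 0.11 0.46] 0.019011544002663815 13.477698862552643
```

The moment about z has risen from 0.09 to 0.46 N m, so the knob is at the stop. Now I unload, open and lift off.

Request:
arm_command(
  moves=[
    [0,0,0,-0.06],
    [0,0,0,-0.05],
    [0,0,0,0],
  ],
)

```text
time: 8.35
ee_pos: [0.5619, 0.1869, 0.0691]
tcp_rot: [[0.564, 0.825, -0.001], [0.825, -0.564, -0.001], [-0.001, -0.0, -1.0]]
contact_force: [0.0, 0.9, -0.4]
opening: 0.0191
gripper_force: 0.0
```

Request:
arm_command(
  moves=[
    [0,0,0,0],
    [0,0,0,0],
    [0,0,0,0],
    [0,0,0,0],
    [0,0,0,0],
    [0,0,0,0],
    [0,0,-1,0],
    [0,0,-2,0],
    [0,0,-3,0],
    [0,0,-3,0],
    [0,0,-3,0],
    [0,0,-2,0],
    [0,0,-1,0],
    [0,0,0,0],
    [0,0,0,0],
  ],
  gripper=5,
)

```text
time: 9.6
ee_pos: [0.5621, 0.1875, 0.2198]
tcp_rot: [[0.566, 0.824, 0.001], [0.824, -0.566, 0.0], [0.001, 0.0, -1.0]]
contact_force: [0.1, 0.2, -0.4]
opening: 0.0498
gripper_force: 0.0
```

```bash
python3 st.py; python3 - <<'E'
from h import *
b=snap('side','s5.png');a=snap('top','t5.png')
cv2.imwrite('pics/c5.png',np.hstack([cv2.resize(b[180:300,235:365][:,:,::-1],(433,400),interpolation=2),cv2.resize(a[150:250,235:325][:,:,::-1],(360,400),interpolation=2)]))
# caps/disc centroid before and after (white disc in side and top)
for n,f0,f1,bx in(('top','t0','t5',(235,150,330,250)),('side','s0','s5',(235,210,370,300))):
  for f in(f0,f1):
    i=cv2.imread(f'pics/{f}.png');h=cv2.cvtColor(i,cv2.COLOR_BGR2HSV);m=cv2.inRange(h,(0,0,150),(180,60,255));k=np.zeros_like(m);x0,y0,x1,y1=bx;k[y0:y1,x0:x1]=m[y0:y1,x0:x1]
    c=[(cv2.contourArea(c),cv2.minEnclosingCircle(c)[0]) for c in cv2.findContours(k,0,2)[0] if cv2.contourArea(c)>8];print(f,np.round([[*x[1],x[0]] for x in c],1).tolist())
E
```

```text
9.6 [0.5621 0.1875 0.2198] 55.5 [ 0.1  0.2 -0.4] [-0.03 -0.   -0.05] 0.049831784375410304 0.0
t0 [[300.2, 233.2, 26.5], [245.9, 219.5, 25.0], [280.3, 200.3, 2209.5], [261.0, 167.0, 25.0], [272.0, 151.6, 33.0]]
t5 [[243.7, 218.0, 26.5], [293.5, 192.0, 225.5], [278.4, 199.9, 1338.5], [261.0, 166.0, 25.0], [272.0, 151.6, 33.0]]
s0 [[296.0, 295.0, 9.0], [346.5, 285.0, 8.5], [350.1, 280.1, 14.0], [311.0, 268.5, 37.5], [239.6, 247.0, 95.0], [256.0, 242.0, 33.0], [350.0, 234.0, 30.5], [303.5, 239.0, 2031.5]]
s5 [[323.5, 297.5, 12.5], [294.2, 294.9, 30.5], [307.5, 273.0, 44.5], [351.6, 273.6, 282.0], [244.6, 260.0, 13.0], [239.5, 247.5, 95.5], [254.9, 242.0, 36.5], [349.5, 235.0, 37.5], [239.5, 228.0, 17.5], [302.9, 241.0, 2231.0], [284.4, 212.9, 29.5], [257.5, 220.0, 396.5], [242.0, 214.0, 38.0]]
```

View pics/c5.png

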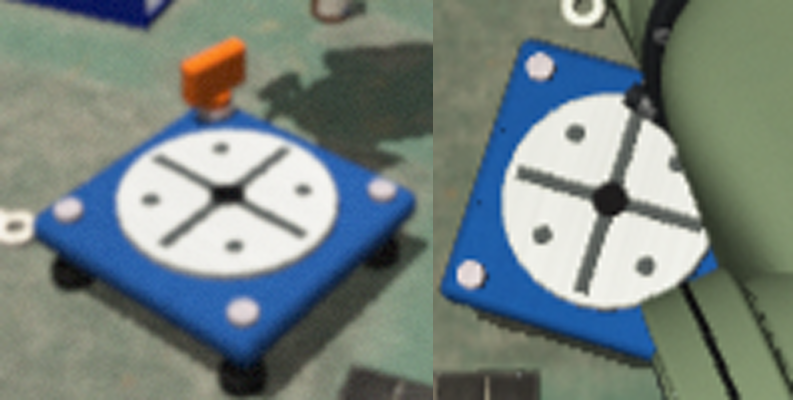

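The knob has been released, its collar appears to sit on the plate, and the base looks level with all feet down. A quick numeric check on level.

```bash
python3 - <<'E'
from h import *
for f,P in(('s0',[(256,242),(311,268.5),(350,234)]),('s5',[(254.9,242),(307.5,273),(349.5,235)])):
  q=[onz('side',*p,.055) for p in P];d=lambda i,j:np.linalg.norm(q[i]-q[j])*1000
  print(f,d(0,1),d(1,2),d(0,2),(q[0]+q[2])[:2]/2, np.degrees(np.arctan2(*(q[2]-q[0])[[1,0]])))
g=lambda x,y:onz('side',235+x/3.333,180+y/3.333,.098)
v=g(243,42)-g(183,68);print('bar',np.degrees(np.arctan2(v[1],v[0])),np.linalg.norm(v))
E
```

```text
s0 131.02680749440296 127.8284827178057 189.82567066789665 [0.51588481 0.26810994] -150.46800328803565
s5 134.5610378585153 137.34217410564875 190.25830684878235 [0.51689534 0.27025641] -151.4655510785658
bar -119.0371943837913 0.04860227808610109
```

```bash
python3 -c "
from rig import arm
print(arm.close_job())"
```

```text
the job is handed in; nothing more can be done
None
```

The job is handed in at about 9.7 s: the knob is turned clockwise to its stop and let go, the base measures level with its centre within about 2 mm of its start, and the arm stayed well clear of the bottle.

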